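Take the front clock box from the flow rack and pack it

TASK

Take the front brown clock box out of its sloped roller lane in the flow rack, so that the two behind it roll down and close up against the yellow stop, and pack it in the empty cell of the shipping carton: inside the cell, square to it, right way up and flat on the cardboard pads. The number of pads differs from carton to carton, so feel for them: lower the box until it rests on them before you let go (no dropping, no ramming it down), and leave the other boxes and the things on the table where they are.

Things in the scene. Friction and masses are not known exactly. Their poses are not given: they have to be found in the camera images.
- clock_lane: Lane of a fixed two-lane flow rack: free-turning grey rollers, steel side guides 66 mm apart, 12 mm above the roller tops; yellow front stop 4 mm thick (x -4 to 0), 16 mm above the roller tops. Origin: level of the roller tops, middle of the stop's inner face. x: uphill along the lane (12 degrees above level, away from the robot); y: across; z: square to the rollers. Place and yaw vary.
- deck_edge (a point): Middle of the front lower edge of the rack's upper deck (fixed cartons on it), over the clock lane: 48 mm behind the stop's face and 129 mm above the roller tops (45 mm above the clock boxes), square to the lane. Only the front 48 mm of the front box lies open; an upright gripper is blocked: lean it back towards the robot, 30 to 45 degrees from vertical, fingers pointing down and uphill.
- rack: The rack: 280 mm wide, lanes 330 mm long, upper deck over both lanes from 48 mm behind the stops to the back; posts at the far left and right, 129 mm either side of its middle and 64 mm or more behind the stops. Origin: on the table, below the middle between the two lanes' stops; x level, uphill; y across, z up. Clock lane at y = -57 mm, lane of the white boxes at y = +57 mm.
- clock_box1: The front clock box, the one to pack: rigid dark brown gift box, printed cream clock face on top and front end; 100 mm long (x), 58 wide (y), 84 high (z), 0.25 to 0.5 kg. Origin: centre of its underside. Its axes in the lane are the lane's; its front end (-x) rests on the stop. Grip the long sides, 58 mm apart, near the front end (say 20 mm behind it, 20 mm below the top). Raise it over 16 mm to pass the stop.
- clock_box2: Second clock box in the lane, same make, touching the first from behind; rolls down by itself, in about 1 s, once the first is out. Closed up: its origin at x = 50 mm in clock_lane's frame.
- clock_box3: Third clock box, same make, behind the second. Closed up: its origin at x = 150 mm in clock_lane's frame.
- carton: Shipping carton: fixed open cardboard tray, outside 150 (x) by 290 (y) by 48 mm high, walls and floor 4 mm; two dividers 48 mm high make three cells side by side along y (each 91 wide, 142 long, centres 95 mm apart); short flaps hang outward at the y ends. Origin: centre of its underside, on the table; x roughly away from the robot. Place and yaw vary. Two cells hold white boxes, one is empty.
- cell_card: White card on the floor of the empty cell; which of the three cells varies. Origin: centre of the cell on the carton's floor, 4 mm above the table; axes as the carton's. A stack of brown corrugated pads (134 by 84 mm) lies on it: its top is 8 to 32 mm above the carton's floor, varies and is not measured: feel for it. The clock box stands on the pads, its long side along x, either end first.
- packed1: White carton with a brass-coloured label, 100 by 58 by 50 mm high, already packed in a cell of the carton. Origin: centre of its underside. Leave it alone.
- packed2: The second packed white carton, like packed1. Leave it alone.
- plate_box1: White carton with a brass-coloured label, 100 by 58 by 50 mm high, the front one of the other lane. Origin: centre of its underside. Leave it alone.
- plate_box2: The white carton behind plate_box1. Leave it alone.
- desk_clock: Walnut desk clock with a cream dial, 110 mm wide, 130 mm high, standing on the table. Origin: centre of its underside. Leave it alone.
- tape_dispenser: Black tape dispenser, 150 by 62 by 92 mm high, on the table. Origin: centre of its underside. Leave it alone.
- mouse: Black computer mouse, 100 by 58 by 33 mm, on the table near the robot. Origin: centre of its underside. Leave it alone.

How it is judged:
On the way, in this order (a step that is already met when the one before it is completed fails the run):
1. the front clock box is out of the rack in the gripper (drawn forward 55 mm or more, or raised high) and the two behind have closed up to the stop (contact force between the fingers and clock_box1 above 1 N and (x of clock_box1 in the frame of clock_lane below -0.005 m or z of clock_box1 in the frame of clock_lane above 0.15 m) and x of clock_box2 in the frame of clock_lane between 0.038 and 0.06 m and y of clock_box2 in the frame of clock_lane between -0.008 and 0.008 m and z of clock_box2 in the frame of clock_lane between -0.004 and 0.006 m and x of clock_box3 in the frame of clock_lane between 0.138 and 0.16 m and y of clock_box3 in the frame of clock_lane between -0.008 and 0.008 m and z of clock_box3 in the frame of clock_lane between -0.004 and 0.006 m), for 0.1 s.
2. the box is in the empty cell, down on the pads, still in the gripper (x of clock_box1 in the frame of cell_card between -0.022 and 0.022 m and y of clock_box1 in the frame of cell_card between -0.022 and 0.022 m and contact force between the fingers and clock_box1 above 1 N and contact force between clock_box1 and pads above 1 N), for 0.05 s.
At the end, for the whole second after the job is handed in: The front clock box is in the empty cell (centre within 22 mm), right way up, flat (0.05 rad) on the pads, square (0.2 rad), at rest, let go; the other two clock boxes have closed up to the stop (within 10 mm); the other things have stayed (within 20 mm, packed boxes 25 mm) (x of clock_box1 in the frame of cell_card between -0.022 and 0.022 m and y of clock_box1 in the frame of cell_card between -0.022 and 0.022 m and z of clock_box1 in the frame of carton below 0.04 m and angle between clock_box1's own z axis and vertical below 0.05 rad and angle between the x axis of clock_box1 and the x axis of carton, either way round below 0.2 rad and linear speed of each of clock_box1, clock_box2, clock_box3 below 0.02 m/s and contact force between clock_box1 and pads above 1 N and contact force between the fingers and clock_box1 below 0.3 N and x of clock_box2 in the frame of clock_lane between 0.038 and 0.06 m and y of clock_box2 in the frame of clock_lane between -0.008 and 0.008 m and z of clock_box2 in the frame of clock_lane between -0.004 and 0.006 m and x of clock_box3 in the frame of clock_lane between 0.138 and 0.16 m and y of clock_box3 in the frame of clock_lane between -0.008 and 0.008 m and z of clock_box3 in the frame of clock_lane between -0.004 and 0.006 m and distance of each of plate_box1, plate_box2, desk_clock, tape_dispenser, mouse from where it was at the start of the episode below 0.02 m and distance of each of packed1, packed2 from where it was at the start of the episode below 0.025 m); the robot touches nothing.
It fails at once if the clock box is dropped (falls freely at more than 0.3 m/s, a drop of about 5 mm) (linear speed of clock_box1 above 0.3 m/s and contact force between the fingers and clock_box1 below 0.3 N).
It fails at once if the clock box is rammed onto the pads (more than 90 N) (contact force between clock_box1 and pads above 90 N).
It fails at once if the second or third box is lifted off the rollers or jumps the stop (25 mm) (z of any of clock_box2, clock_box3 in the frame of clock_lane above 0.025 m or x of any of clock_box2, clock_box3 in the frame of clock_lane below 0.035 m).
It fails at once if a bystander is pushed about (30 mm) (distance of any of plate_box1, plate_box2, desk_clock, tape_dispenser, mouse, packed1, packed2 from where it was at the start of the episode above 0.03 m).
It also fails if it takes over 38 s, if anything falls off the work surface, if the arm or the gripper's body presses on something with over 40 N, if the wrist force passes 120 N, or if a joint passes its speed limit or range.

ROBOT

A 7-joint arm with a two-finger parallel gripper is mounted at the origin on the work surface. World frame = base frame: x ahead of the robot, y to its left, z up, the work surface at z = 0. Lengths are in m, angles in rad, forces in N, time in s.
With the tool pointing down it reaches from about 0.425 to 0.875 m from the base axis. Payload 4.7 kg.
Tool frame: the origin (TCP) lies at the very end of the fingers, on their centre line; the grasp point (between the pads) lies 19 mm behind it (ctrl.grasp_offset is the distance from the TCP to the grasp point, in m); z points along the fingers, y is the direction in which the jaws open and shut (so a half turn about z gives the same grasp; the last joint's range is limited). The gripper opens to 87 mm and grips with 3 to 60 N. Pads are 19 mm wide; open, the fingers measure 117 mm over their backs; the gripper's body (75 mm by 190 mm) begins 51 mm behind the grasp point.
Start: joints at [1.348, 0.321, -0.07, 1.45, 0.023, 1.371, -0.057], TCP at [0.152, -0.632, 0.223] pointing down, gripper open.
Joint ranges: [-2.86, 2.86], [-0.3, 2.09], [-1.38, 1.24], [0.06, 2.45], [-1.56, 4.7], [0.09, 2.05], [-2.69, 2.69]. Speed limits (rad/s): [2.57, 2.57, 3.14, 3.14, 3.14, 3.14, 3.14].

INTERFACE

Orientations are given as a rotation vector (axis times angle).
In Python, from bench import ctrl gives the robot as it stands.
- The arm moves only by the shell command python3 -m creep 'ROWS' [FORCE]. ROWS is JSON, a list that holds one entry, the list of rows, each a list of 7 numbers: the opening, from 0 (shut) to 1 (fully open), then the shift along the tool's x, y, z in mm, then the turn, a rotation vector about the tool's x, y, z in rad. In form: [[[grip, dx, dy, dz, rx, ry, rz], ...]]. A call has 1 to 5 rows; each row is the pose to reach, as a shift and turn from the pose commanded when the call began, along the tool's axes at that moment; what a row does not reach only later rows make up. A row lasts 1/10 s, in which the tool goes at most 50 mm and 8.59 degrees, less where a joint would pass 70% of its speed; a pose out of reach is approached as far as the arm can. A call with a gripper value outside its range is refused whole. The fingers move at their own pace and stop on an object; FORCE is the grip in N (left out, the last holds). Time passes only in rows, so rows that repeat a pose let the fingers close. It gives the time, the measured TCP pose, the force and the opening at its end, in the units of the state.
- ctrl.get_state(): the state, without advancing time (a new reading comes with each control period).
- ctrl.get_image(name): name is "scene" or "top" or "wrist"; returns the picture (480x640x3 uint8, red, green, blue); there is no depth.
- ctrl.camera_params(name): a dict with "K" (3x3 intrinsics, pixels), "pose" (4x4, takes a point from camera to world coordinates). Camera axes: x right, y down, z forward; pixel columns grow to the right and rows downward; lengths in m; the calibration is good to about 2 mm. A picture is of the moment at which its call begins: read the wrist's pose just before it. camera_params takes no time and is no camera call; for the wrist camera it gives the pose at the moment of the call.
- ctrl.close_job(): hands the job in, once; it reports no verdict.
The state is a dict: "time": time; "joint_positions": joint angles; "qd": joint speeds; "joint_torque": joint torques, N m; "position": TCP position; "tool_rot": TCP orientation; "ft_force": force on the tool from outside, world axes, zero at the start; "torque": the same for the moment, N m; "grip_width": opening from 0.0 (shut) to 1.0 (fully open).
Only numpy, scipy, OpenCV 4.12 (cv2) and the standard library are available. Lean on these libraries where they do the work, as an engineer would, in place of code of your own. Each camera call takes 0.05 s, during which the arm holds its last target. There are 200 camera calls.

## Working session

There is one attempt and no reset: what is moved stays moved. The work goes in short steps, Python scripts to look and compute and a shell command to move; the robot and the scene stay as the last step left them, time stands still between calls to the robot, and variables do not carry over. Pictures are saved under pics/ and viewed, about 8 in all and at most 12, crops included, and the job is handed in when it is done.

```bash
ls; mkdir -p pics
python3 - <<'E'
from bench import ctrl
import cv2,numpy as np
np.set_printoptions(precision=4,suppress=True)
for n in("scene","top"):
    im=ctrl.get_image(n); cv2.imwrite(f"pics/{n}0.png",im[:,:,::-1]); p=ctrl.camera_params(n); print(n,p["K"],p["pose"])
print(ctrl.get_state())
E
```

```text
pics
scene [[610.4988   0.     313.6184]
 [  0.     610.4988 251.5143]
 [  0.       0.       1.    ]] [[-0.975   0.2081 -0.0773  0.6846]
 [ 0.222   0.916  -0.3342  0.3033]
 [ 0.0013 -0.343  -0.9393  1.2276]
 [ 0.      0.      0.      1.    ]]
top [[544.0417   0.     318.2575]
 [  0.     544.0417 238.0685]
 [  0.       0.       1.    ]] [[-0.0216 -0.9976  0.0663  0.5073]
 [-0.9997  0.0211 -0.0077 -0.0617]
 [ 0.0063 -0.0664 -0.9978  1.3397]
 [ 0.      0.      0.      1.    ]]
{'time': 0.1, 'joint_positions': array([ 1.3481,  0.3217, -0.0701,  1.4516,  0.0226,  1.3708, -0.0569]), 'qd': array([-0.0003, -0.0012,  0.0009, -0.0015,  0.0005, -0.0014,  0.0001]), 'joint_torque': array([ -0.0006, -49.2572,  -0.4059, -31.3399,  -0.0641,   0.0395,
         0.0001]), 'position': array([ 0.1523, -0.6314,  0.2216]), 'tool_rot': array([-3.1179, -0.371 ,  0.0005]), 'ft_force': array([-0.0887,  0.854 ,  0.286 ]), 'torque': array([-0.031 ,  0.0025, -0.056 ]), 'grip_width': 0.9967588022365198}
```

View pics/scene0.png

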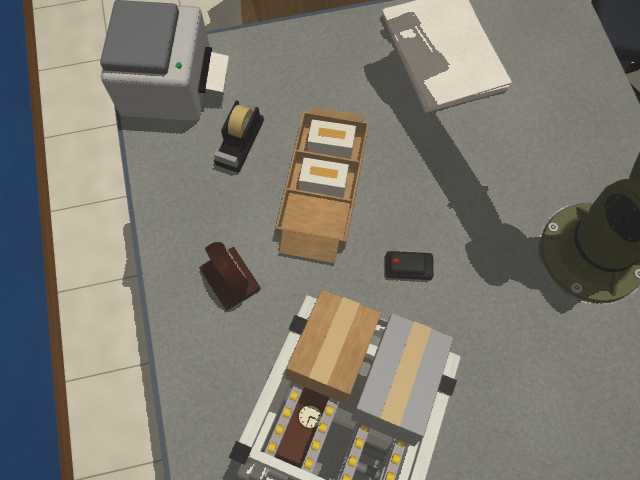

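View pics/top0.png

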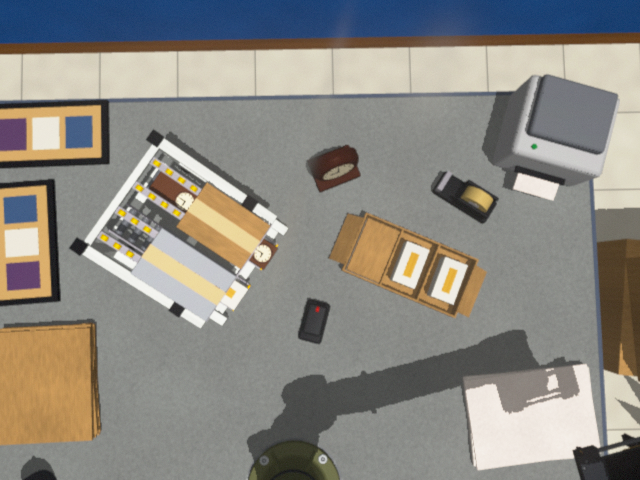

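The top view shows the rack on the left, with the front clock box's face at (262,253), the white box at (235,290), and the deck cartons. The carton is at (410,265) and its empty cell at (375,240). I'll zoom in on the top view for exact pixels.

Run:
```python
import cv2
im=cv2.imread("pics/top0.png")
a=cv2.resize(im[195:335,190:310],None,fx=5,fy=4*1.25*0.857,interpolation=cv2.INTER_CUBIC) if 0 else cv2.resize(im[200:320,190:300],None,fx=5,fy=5,interpolation=cv2.INTER_CUBIC)
cv2.imwrite("pics/z1.png",a)
b=cv2.resize(im[200:325,325:490],None,fx=4.8,fy=4.8,interpolation=cv2.INTER_CUBIC)
cv2.imwrite("pics/z2.png",b)
```

```text
(no output)
```

View pics/z1.png

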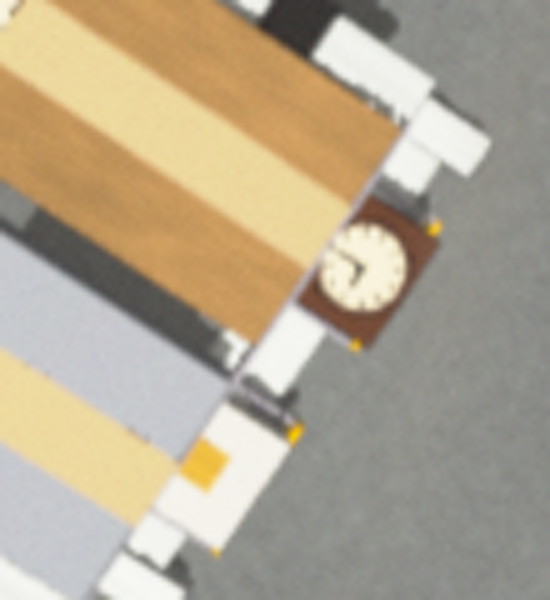

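View pics/z2.png

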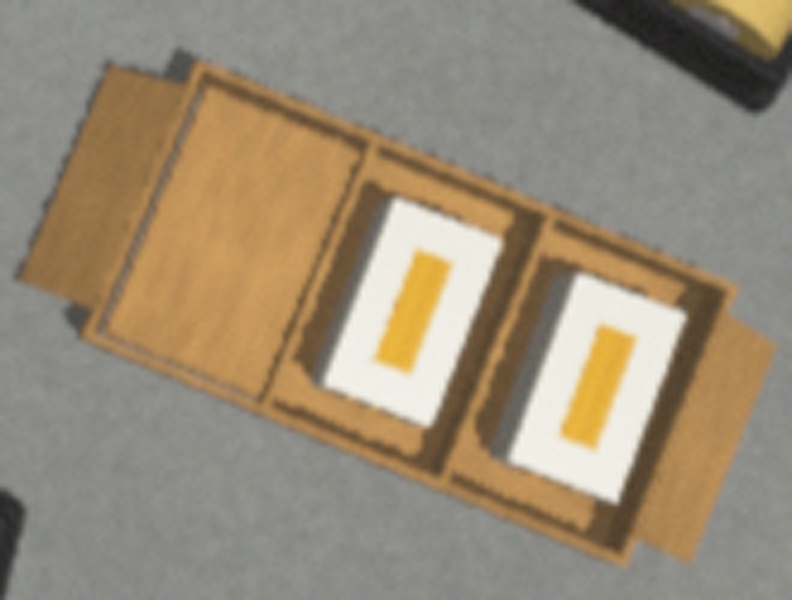

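The zooms give the box's front top edge from (440,242) to (362,349) in z1. The carton's rim corners in z2 are (198,62), (735,285), (628,562) and (90,338). The empty cell is the left one.

```bash
cat > h.py <<'E'
import numpy as np,cv2
from bench import ctrl
from scipy.spatial.transform import Rotation as R
np.set_printoptions(precision=4,suppress=True)
def ray(p,uv):
    d=p["pose"][:3,:3]@np.linalg.inv(p["K"])@np.array([uv[0],uv[1],1.]); return p["pose"][:3,3],d
def onz(p,uv,z):
    o,d=ray(p,uv); return o+d*(z-o[2])/d[2]
def tri(rs):
    A=np.zeros((3,3));b=np.zeros(3)
    for o,d in rs:
        d=d/np.linalg.norm(d);M=np.eye(3)-np.outer(d,d);A+=M;b+=M@o
    return np.linalg.solve(A,b)
def T():
    s=ctrl.get_state();return R.from_rotvec(s["tool_rot"]),np.array(s["position"])
def plan(pos,rot):
    "shift mm & rotvec in present tool axes"
    r,p=T();return r.inv().apply(np.array(pos)-p)*1e3,(r.inv()*rot).as_rotvec()
E
python3 - <<'E'
from h import *
t=ctrl.camera_params("top")
c=np.array([onz(t,(u/4.8+325,v/4.8+200),.048) for u,v in[(198,62),(735,285),(628,562),(90,338)]])
print(c,c.mean(0))
yd=(c[0]-c[1])+(c[3]-c[2]);print("sizes",np.linalg.norm(c[0]-c[1]),np.linalg.norm(c[1]-c[2]),"yaw x",np.degrees(np.arctan2(-yd[0],yd[1])))
for z in(.12,.15,.18,.21):
    a,b=[onz(t,(u/5+190,v/5+200),z) for u,v in[(440,242),(362,349)]]
    d=a-b;print(z,a,b,(a+b)/2,np.linalg.norm(d),np.degrees(np.arctan2(d[0],d[1]))) 
w=ctrl.camera_params("wrist");r,p=T()
print(w["K"],r.inv().as_matrix()@w["pose"][:3,:3],r.inv().apply(w["pose"][:3,3]-p),r.as_matrix())
E
```

```text
[[ 0.6509 -0.1877  0.048 ]
 [ 0.5343 -0.4507  0.048 ]
 [ 0.3993 -0.3924  0.048 ]
 [ 0.515  -0.1305  0.048 ]] [ 0.5249 -0.2903  0.048 ]
sizes 0.2877415519681507 0.14701215605170243 yaw x -23.86101102207189
0.12 [0.567  0.0196 0.12  ] [0.5198 0.0553 0.12  ] [0.5434 0.0374 0.12  ] 0.0591345610142639 127.09883491599912
0.15 [0.5655 0.0176 0.15  ] [0.5195 0.0524 0.15  ] [0.5425 0.035  0.15  ] 0.057680105173986265 127.09883491599909
0.18 [0.5641 0.0156 0.18  ] [0.5192 0.0495 0.18  ] [0.5417 0.0325 0.18  ] 0.05622564933370855 127.09883491599913
0.21 [0.5626 0.0136 0.21  ] [0.5189 0.0466 0.21  ] [0.5408 0.0301 0.21  ] 0.05477119349343083 127.09883491599919
[[390.3362   0.     314.7865]
 [  0.     390.3362 238.1855]
 [  0.       0.       1.    ]] [[ 0.0008 -0.961  -0.2765]
 [ 1.      0.0008  0.0002]
 [ 0.     -0.2765  0.961 ]] [ 0.0763 -0.0005 -0.1622] [[ 0.9721  0.2347 -0.0005]
 [ 0.2347 -0.9721  0.0017]
 [-0.0001 -0.0018 -1.    ]]
```

```bash
cat >> h.py <<'E'
def rackrot(L,yaw):
    u=np.array([np.cos(yaw),np.sin(yaw),0]);k=np.array([0,0,1.])
    z=np.sin(L)*u-np.cos(L)*k; x=np.cos(L)*u+np.sin(L)*k
    return R.from_matrix(np.c_[x,np.cross(z,x),z])
E
python3 - <<'E'
from h import *
print(plan([.4945,-.029,.21],rackrot(np.radians(40),np.radians(52.9))))
E
```

```text
(array([ 473.9711, -505.2296,   12.3996]), array([ 0.2378,  0.6696, -0.6585]))
```

```bash
python3 -m creep '[[[1,474,-505,12,0.238,0.67,-0.6585],[1,474,-505,12,0.238,0.67,-0.6585],[1,474,-505,12,0.238,0.67,-0.6585],[1,474,-505,12,0.238,0.67,-0.6585],[1,474,-505,12,0.238,0.67,-0.6585]]]'
python3 - <<'E'
from h import *
print(plan([.4945,-.029,.21],rackrot(np.radians(40),np.radians(52.9))))
E
```

```text
time: 0.6
position: [0.2763, -0.4131, 0.2185]
tool_rot: [-2.612, -1.047, -0.709]
ft_force: [-0.0, 0.7, -0.3]
grip_width: 0.996
(array([ 355.7994, -121.8062,  232.0109]), array([ 0.0549,  0.1485, -0.1447]))
```

```bash
python3 -m creep '[[[1,356,-122,232,0.055,0.1485,-0.145],[1,356,-122,232,0.055,0.1485,-0.145],[1,356,-122,232,0.055,0.1485,-0.145],[1,356,-122,232,0.055,0.1485,-0.145],[1,356,-122,232,0.055,0.1485,-0.145]]]'
python3 - <<'E'
from h import *
print(plan([.4945,-.029,.21],rackrot(np.radians(40),np.radians(52.9))))
E
```

```text
time: 1.1
position: [0.4005, -0.1957, 0.2122]
tool_rot: [-2.418, -1.197, -0.874]
ft_force: [0.4, 0.5, 0.4]
grip_width: 1.0
(array([144.2391, -26.1662, 123.1102]), array([-0.0002,  0.0033, -0.0042]))
```

```bash
python3 -m creep '[[[1,144,-26,123,0,0,0],[1,144,-26,123,0,0,0],[1,144,-26,123,0,0,0],[1,144,-26,123,0,0,0],[1,144,-26,123,0,0,0]]]'
python3 - <<'E'
from h import *
print(plan([.4945,-.029,.21],rackrot(np.radians(40),np.radians(52.9))),ctrl.get_state()["joint_positions"])
w=ctrl.camera_params("wrist");im=ctrl.get_image("wrist")
np.savez("w1.npz",**w);cv2.imwrite("pics/w1.png",im[:,:,::-1])
E
```

```text
time: 1.6
position: [0.4941, -0.0246, 0.2105]
tool_rot: [-2.409, -1.209, -0.871]
ft_force: [-1.1, -0.5, -0.1]
grip_width: 0.999
(array([-2.8432,  2.9269, -1.7724]), array([-0.0068,  0.0035,  0.0046])) [ 1.1387 -0.105  -0.6179  2.1035 -0.8283  1.1807  0.2342]
```

View pics/w1.png

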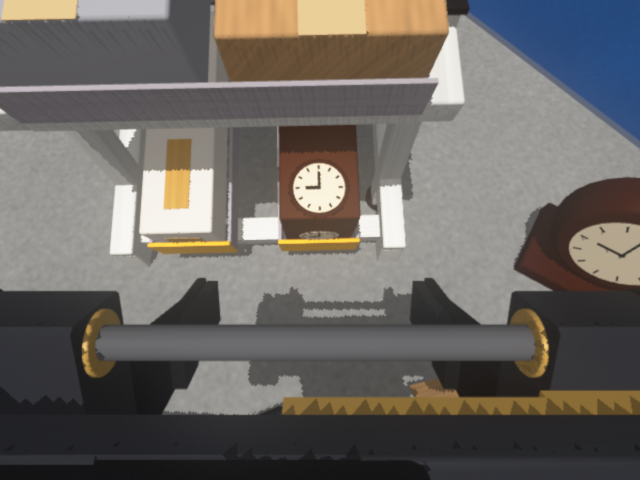

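The box's top clock face is at (319,187), its front top edge near row 220, the stop's yellow line at row 244, and the deck edge at row ~125. Now I'll measure these by mask.

Run:
```python
from h import *
w=dict(np.load("w1.npz"));t=ctrl.camera_params("top")
I=cv2.imread("pics/w1.png");J=cv2.imread("pics/top0.png")
def mean(im,box,f):
    x0,y0,x1,y1=box;h=cv2.cvtColor(im[y0:y1,x0:x1],cv2.COLOR_BGR2HSV);m=f(h).astype(np.uint8)
    n,l,s,c=cv2.connectedComponentsWithStats(m);i=1+s[1:,4].argmax();ys,xs=np.where(l==i)
    q=cv2.minAreaRect(np.c_[xs,ys].astype(np.float32)); B=cv2.boxPoints(q)+[x0,y0]
    (cx,cy),_,_=cv2.fitEllipse(cv2.convexHull(np.c_[xs,ys].astype(np.float32)))
    return np.array([cx+x0,cy+y0]),s[i],B
cream=lambda h:(h[...,2]>170)&(h[...,1]<90)
a,sa,_=mean(I,(285,155,355,218),cream);b,sb,_=mean(J,(250,240,273,266),cream)
P=tri([ray(w,a),ray(t,b)]);print("clock",a,sa,b,sb,P)
for c,n in((w,a),(t,b)):
    q=np.linalg.inv(c["pose"])@np.r_[P,1];q=c["K"]@q[:3];print(q[:2]/q[2]-n)
yel=lambda h:(h[...,0]>18)&(h[...,0]<32)&(h[...,1]>170)&(h[...,2]>150)
y,s,B=mean(I,(270,225,370,260),yel);print("stop",s,B)
br=lambda h:(h[...,2]<120)&(h[...,1]>100)&((h[...,0]<14)|(h[...,0]>170))
h=cv2.cvtColor(I,cv2.COLOR_BGR2HSV)
for r in(140,150,210,216):
    xs=np.where(br(h)[r,265:375])[0]+265;print(r,xs.min(),xs.max())
print(I[205:250:1,300].tolist()); print(I[205:250,340].tolist())
```

```text
clock [318.683  187.3641] [   8    8   52   50 1913] [257.9714 250.1575] [  0   0  21  22 335] [0.5637 0.0643 0.1229]
[0.2388 0.0182]
[-0.0534  0.0639]
stop [  9  13  80   6 328] [[278.9222 239.1853]
 [357.9709 237.572 ]
 [358.0641 242.1415]
 [279.0154 243.7548]]
140 280 354
150 281 355
210 280 358
216 280 358
[[118, 140, 168], [68, 83, 115], [57, 72, 104], [57, 71, 104], [57, 72, 104], [58, 73, 104], [59, 77, 110], [62, 82, 119], [61, 82, 121], [62, 82, 121], [63, 83, 122], [62, 82, 121], [60, 80, 116], [56, 73, 105], [53, 69, 93], [51, 64, 82], [52, 64, 82], [51, 64, 82], [52, 64, 81], [52, 65, 83], [52, 64, 83], [53, 65, 82], [53, 66, 83], [53, 65, 82], [51, 63, 79], [51, 64, 81], [52, 63, 82], [53, 65, 84], [56, 68, 86], [82, 97, 111], [108, 128, 142], [99, 117, 130], [78, 92, 107], [60, 87, 112], [60, 151, 204], [70, 218, 251], [73, 227, 253], [71, 222, 250], [64, 175, 227], [56, 119, 156], [56, 112, 146], [56, 111, 146], [55, 111, 145], [55, 112, 145], [57, 112, 144]]
[[60, 74, 105], [59, 74, 105], [59, 74, 105], [60, 74, 103], [58, 72, 99], [58, 74, 103], [63, 82, 119], [62, 82, 121], [63, 83, 121], [63, 83, 122], [63, 83, 120], [62, 80, 117], [59, 76, 110], [57, 72, 98], [56, 69, 87], [55, 68, 85], [56, 68, 85], [55, 68, 86], [54, 67, 84], [54, 67, 84], [54, 67, 85], [56, 68, 86], [55, 68, 85], [55, 67, 83], [54, 67, 83], [55, 68, 85], [55, 68, 84], [54, 66, 83], [53, 65, 82], [54, 65, 82], [55, 67, 82], [54, 67, 83], [55, 83, 109], [62, 147, 197], [71, 209, 249], [73, 222, 252], [72, 217, 250], [65, 174, 226], [57, 118, 155], [57, 108, 140], [57, 108, 140], [56, 110, 141], [56, 111, 143], [58, 110, 142], [67, 107, 134]]
```

Run:
```python
from h import *
w=dict(np.load("w1.npz"));t=ctrl.camera_params("top");I=cv2.imread("pics/top0.png")
h=cv2.cvtColor(I,cv2.COLOR_BGR2HSV)
C=(262.6,253.4)
P=tri([ray(w,(318.7,187.4)),ray(t,C)]);print("clock",P)
F=tri([ray(w,(319.1,218.3)),ray(t,(270.2,259.1))]);print("front",F)
for c,n,X in((w,(318.7,187.4),P),(t,C,P),(w,(319.1,218.3),F),(t,(270.2,259.1),F)):
    q=np.linalg.inv(c["pose"])@np.r_[X,1];q=c["K"]@q[:3];print(q[:2]/q[2]-n)
for z in(.13,.14,.15,.16):
    a=onz(w,(279.7,218.6),z);b=onz(w,(358.7,217.8),z);d=b-a
    print(z,np.linalg.norm(d),(a+b)/2,np.degrees(np.arctan2(d[0],-d[1])),"top",onz(t,(270.2,259.1),z))
# stop outer top ends
for z in(.06,.07,.08,.09):
    a=onz(w,(279,243.7),z);b=onz(w,(358,242.2),z);d=b-a;print("stop",z,np.linalg.norm(d),(a+b)/2,np.degrees(np.arctan2(d[0],-d[1])))
```

```text
clock [0.5549 0.052  0.1478]
front [0.5427 0.0359 0.14  ]
[0.9412 0.0702]
[-0.1937  0.2331]
[0.2609 0.0234]
[-0.0542  0.0633]
0.13 0.057430926431078576 [0.5457 0.04   0.13  ] 54.00610776584042 top [0.5431 0.0366 0.13  ]
0.14 0.05516899229587047 [0.5426 0.0361 0.14  ] 54.006107765840426 top [0.5428 0.0358 0.14  ]
0.15 0.05290705816066237 [0.5396 0.0321 0.15  ] 54.0061077658404 top [0.5425 0.035  0.15  ]
0.16 0.05064512402545434 [0.5365 0.0282 0.16  ] 54.0061077658405 top [0.5422 0.0342 0.16  ]
stop 0.06 0.07124574645683254 [0.5519 0.0482 0.06  ] 54.545994882713686
stop 0.07 0.06904613734116288 [0.5493 0.0449 0.07  ] 54.54599488271368
stop 0.08 0.06684652822549313 [0.5466 0.0415 0.08  ] 54.54599488271363
stop 0.09 0.06464691910982356 [0.544  0.0381 0.09  ] 54.545994882713664
```

```bash
cat >> h.py <<'E'
F=np.array([.5427,.0359,.140]);YAW=np.radians(53.5);u=np.array([np.cos(YAW),np.sin(YAW),0]);k=np.array([0,0,1.])
RR=rackrot(np.radians(40),YAW);tz=RR.as_matrix()[:,2]
G=F+.0237*u-.0154*k+.019*tz
E
python3 - <<'E'
from h import *
print(G,plan(G-.07*tz,RR),plan(G,RR))
E
```

```text
[0.5641 0.0648 0.11  ] (array([25.2183,  1.0984, 81.4035]), array([ 0.0029,  0.0045, -0.0063])) (array([ 25.5327,   0.8953, 151.4025]), array([ 0.0029,  0.0045, -0.0063]))
```

```bash
python3 -m creep '[[[1,25,1,40,0.003,0.0045,-0.006],[1,25,1,81,0.003,0.0045,-0.006],[1,25,1,81,0.003,0.0045,-0.006],[1,25,1,81,0.003,0.0045,-0.006],[1,25,1,81,0.003,0.0045,-0.006]]]'
python3 - <<'E'
from h import *
print(plan(G,RR))
w=ctrl.camera_params("wrist");im=ctrl.get_image("wrist")
np.savez("w2.npz",**w);cv2.imwrite("pics/w2.png",im[:,:,::-1])
E
```

```text
time: 2.15
position: [0.5379, 0.0228, 0.1647]
tool_rot: [-2.412, -1.202, -0.88]
ft_force: [-0.1, 0.4, -0.0]
grip_width: 1.003
(array([ 2.5186, -4.3749, 73.5389]), array([ 0.0063, -0.001 , -0.0069]))
```

View pics/w2.png

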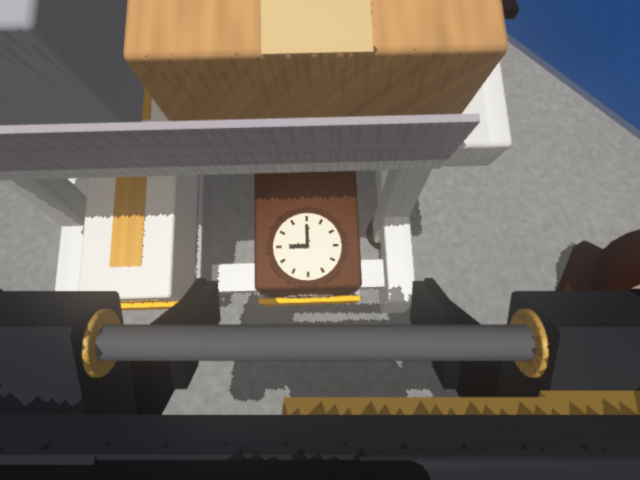

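The box's clock face is at (307,245) and the fingers are centred at column ~315, so I need about -4 mm in y. That agrees with the plan. Inserting.

```bash
python3 -m creep '[[[1,2.5,-4.5,15,0.006,-0.001,-0.007],[1,2.5,-4.5,35,0.006,-0.001,-0.007],[1,2.5,-4.5,55,0.006,-0.001,-0.007],[1,2.5,-4.5,73,0.006,-0.001,-0.007],[1,2.5,-4.5,73,0.006,-0.001,-0.007]]]'
python3 - <<'E'
from h import *
print(plan(G,RR))
E
```

```text
time: 2.7
position: [0.5628, 0.067, 0.1093]
tool_rot: [-2.402, -1.214, -0.873]
ft_force: [-0.8, 0.5, -0.2]
grip_width: 0.997
(array([-0.3545,  2.3432, -1.2325]), array([-0.0039, -0.0002,  0.001 ]))
```

```bash
python3 -m creep '[[[0.72,0,2,0,0,0,0],[0,0,2,0,0,0,0],[0,0,2,0,0,0,0],[0,0,2,0,0,0,0],[0,0,2,0,0,0,0]]]' 50
python3 - <<'E'
from h import *
print(plan(G,RR))
E
```

```text
time: 3.2
position: [0.5648, 0.0654, 0.1103]
tool_rot: [-2.403, -1.216, -0.874]
ft_force: [-3.4, -1.9, 2.9]
grip_width: 0.662
(array([-0.8762, -0.2213, -0.3977]), array([-0.0021,  0.0001,  0.0022]))
```

```bash
python3 -m creep '[[[0,2.3,0,-4.4,0,0,0],[0,5.6,0,-10.6,0,0,0],[0,8.5,0,-16,0,0,0],[0,11.3,0,-21.2,0,0,0],[0,11.3,0,-21.2,0,0,0]]]'
python3 - <<'E'
from h import *
d,r=plan(G,RR);print(d,r,"moved",-RR.apply(d)@np.c_[u,k])
cv2.imwrite("pics/w3.png",ctrl.get_image("wrist")[:,:,::-1])
E
```

```text
time: 3.7
position: [0.5621, 0.0605, 0.134]
tool_rot: [-2.405, -1.216, -0.875]
ft_force: [-1.4, -1.1, -4.1]
grip_width: 0.664
[-11.8906  -0.9661  21.3195] [-0.0005  0.0009  0.0023] moved [-4.5952 23.9749]
```

View pics/w3.png

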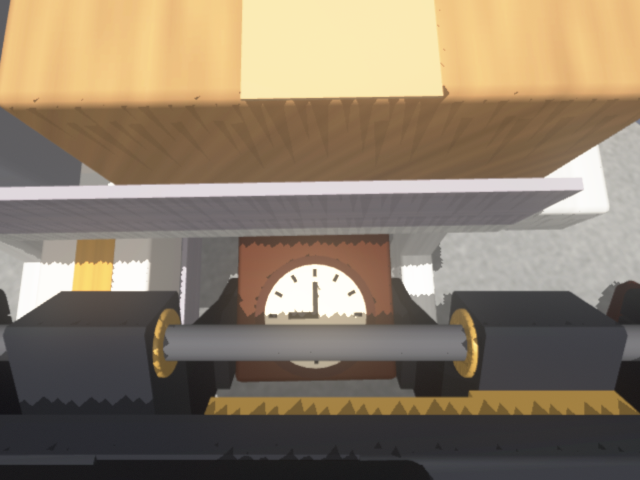

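```bash
python3 -m creep '[[[0,-11,0,-6,0,0,0],[0,-21,0,-14,0,0,0],[0,-33,0,-21,0,0,0],[0,-44,0,-27,0,0,0],[0,-54,0,-32,0,0,0]]]'; python3 -m creep '[[[0,-11,0,-6,0,0,0],[0,-22,0,-12,0,0,0],[0,-33,0,-18,0,0,0],[0,-44,0,-24,0,0,0],[0,-44,0,-24,0,0,0]]]'
python3 - <<'E'
from h import *
d,r=plan(G,RR);print(d,r,"moved",-RR.apply(d)@np.c_[u,k])
E
```

```text
time: 4.25
position: [0.5245, 0.0102, 0.1229]
tool_rot: [-2.404, -1.214, -0.874]
ft_force: [1.2, -0.2, -4.2]
grip_width: 0.662
time: 4.75
position: [0.4954, -0.0298, 0.1128]
tool_rot: [-2.406, -1.212, -0.874]
ft_force: [0.3, 0.4, -5.1]
grip_width: 0.667
[87.8203 -1.1225 77.165 ] [-0.0006  0.0006 -0.0007] moved [-116.875     2.6621]
```

```bash
cat >> h.py <<'E'
cy=np.radians(-23.86);cx=np.array([np.cos(cy),np.sin(cy),0]);cyv=np.array([-np.sin(cy),np.cos(cy),0])
CELL=np.array([.5249,-.2903,.004])+.095*cyv
RC=rackrot(np.radians(28),cy)
def tcp(h): return CELL-.0211*cx+k*(h+.0472)   # h: underside above carton floor
E
python3 -m creep '[[[0,10,0,-12,0,0,0],[0,25,0,-30,0,0,0],[0,42,0,-50,0,0,0],[0,60,0,-72,0,0,0],[0,77,0,-92,0,0,0]]]'
python3 - <<'E'
from h import *
t=ctrl.camera_params("top")
for z in(.03,.048):print(onz(t,(233/4.8+325,241/4.8+200),z),CELL)
print(tcp(.15),plan(tcp(.15),RC))
# spaced rows
r,p=T();from scipy.spatial.transform import Slerp
E
```

```text
time: 5.25
position: [0.4961, -0.0272, 0.2346]
tool_rot: [-2.402, -1.217, -0.874]
ft_force: [1.4, -0.7, -3.7]
grip_width: 0.661
[ 0.5622 -0.2045  0.03  ] [ 0.5633 -0.2034  0.004 ]
[ 0.5614 -0.2026  0.048 ] [ 0.5633 -0.2034  0.004 ]
[ 0.544  -0.1949  0.2012] (array([-103.3229,  137.8424,  -43.1272]), array([-0.7589, -0.176 ,  1.1247]))
```

```bash
python3 -m creep '[[[0,-6,8,-3,-0.04,-0.01,0.06],[0,-16,21,-7,-0.114,-0.026,0.169],[0,-29,39,-12,-0.21,-0.05,0.315],[0,-43,57,-18,-0.31,-0.073,0.46],[0,-57,76,-24,-0.417,-0.097,0.619]]]'
python3 - <<'E'
from h import *
print(plan(tcp(.15),RC))
E
```

```text
time: 5.75
position: [0.5219, -0.1203, 0.2144]
tool_rot: [-2.867, -0.391, -0.872]
ft_force: [-0.4, 0.7, -4.9]
grip_width: 0.662
(array([-5.4003, 78.288 ,  8.6227]), array([-0.3934, -0.0891,  0.5801]))
```

```bash
python3 -m creep '[[[0,-1,20,2,-0.1,-0.022,0.145],[0,-3,40,4,-0.2,-0.045,0.295],[0,-4,60,6,-0.29,-0.067,0.43],[0,-5,74,8,-0.37,-0.083,0.54],[0,-5,78,9,-0.393,-0.089,0.58]]]'; python3 -m creep '[[[0,0,0,0,0,0,0],[0,0,0,0,0,0,0]]]'
python3 - <<'E'
from h import *
print(plan(tcp(.15),RC),plan(tcp(.06),RC),ctrl.get_state()["joint_positions"])
a=ctrl.get_image("top")[:,:,::-1];s=ctrl.get_image("scene")[:,:,::-1]
cv2.imwrite("pics/m1.png",np.hstack([cv2.resize(a[180:340,180:500],None,fx=1.25,fy=2.5)[:, :0],cv2.resize(a[180:340,190:490],(800,427)) ])) 
cv2.imwrite("pics/s1.png",s[90:290,200:460])
x=cv2.imread("pics/m1.png");y=cv2.resize(s[100:270,230:430],(204,173));cv2.imwrite("pics/m1.png",x)
E
```

```text
time: 6.25
position: [0.5445, -0.1933, 0.2008]
tool_rot: [2.898, -0.599, 0.722]
ft_force: [-0.5, -0.3, -4.3]
grip_width: 0.662
time: 6.45
position: [0.5445, -0.1932, 0.2012]
tool_rot: [2.901, -0.585, 0.725]
ft_force: [-0.5, -1.2, -3.8]
grip_width: 0.662
(array([0.1772, 1.793 , 0.0952]), array([-0.01  , -0.0005,  0.0158])) (array([-42.1196,   1.9183,  79.5368]), array([-0.01  , -0.0005,  0.0158])) [ 1.4751 -0.2761 -1.0543  2.0694 -0.3465  0.7383 -1.39  ]Traceback (most recent call last):
  File "<stdin>", line 4, in <module>
    return _nx.concatenate(arrs, 1, dtype=dtype, casting=casting)
           ~~~~~~~~~~~~~~~^^^^^^^^^^^^^^^^^^^^^^^^^^^^^^^^^^^^^^^
ValueError: all the input array dimensions except for the concatenation axis must match exactly, but along dimension 0, the array at index 0 has size 400 and the array at index 1 has size 427
```

Run:
```python
from h import *
a=ctrl.get_image("top")[:,:,::-1];s=ctrl.get_image("scene")[:,:,::-1]
cv2.imwrite("pics/m1.png",np.vstack([cv2.resize(a[195:325,200:500],(690,299)),cv2.resize(s[100:260,200:568],(690,300))]))
```

```text
(no output)
```

View pics/m1.png

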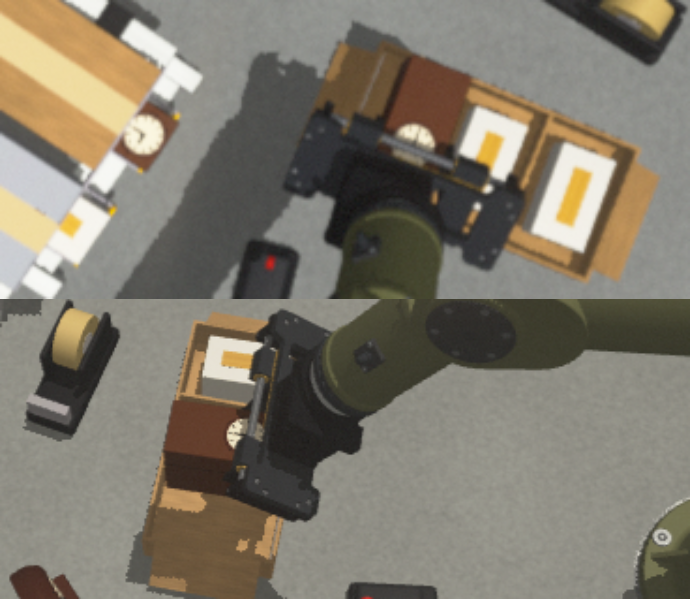

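Box 2 has closed up on the stop: its face is at (143,135) in the top half, where box 1's was. The held box is over the empty cell, with rear top corners at about (410,58) and (470,73). I'll check its offset from the cell numerically.

Run:
```python
from h import *
t=ctrl.camera_params("top");s=ctrl.camera_params("scene")
r,p=T()
for y in(.029,-.029):
  for n,c in(("top",t),("scene",s)):
    # box corner (0.05,y,0.084) relative to TCP at box (-.0211,0,.0472), assuming the ideal grasp
    X=p+ (r*RC.inv()).apply(cx*.0711+cyv*y+k*.0368)
    q=np.linalg.inv(c["pose"])@np.r_[X,1];q=c["K"]@q[:3];q=q[:2]/q[2]
    print(n,X,q,((q-[200,195])*2.3 if n=="top" else (q-[200,100])*1.875))
```

```text
top [ 0.6209 -0.1958  0.2384] [379.461  216.9446] [412.7602  50.4726]
scene [ 0.6209 -0.1958  0.2384] [285.9203 178.8174] [161.1005 147.7826]
top [ 0.5982 -0.2491  0.2383] [405.9943 227.5062] [473.787   74.7643]
scene [ 0.5982 -0.2491  0.2383] [292.0053 150.9068] [172.5099  95.4502]
```

```bash
python3 -m creep '[[[0,-9,2,18,-0.01,0,0.016],[0,-21,2,40,-0.01,0,0.016],[0,-33,2,62,-0.01,0,0.016],[0,-44,2,82,-0.01,0,0.016],[0,-49,2,93,-0.01,0,0.016]]]';python3 -m creep '[[[0,0,0,0,0,0,0],[0,0,0,0,0,0,0]]]'
python3 - <<'E'
from h import *
print(plan(tcp(.04),RC),ctrl.get_state()["ft_force"],ctrl.get_state()["joint_positions"])
E
```

```text
time: 7.15
position: [0.5428, -0.1968, 0.0947]
tool_rot: [2.887, -0.619, 0.719]
ft_force: [-1.1, -1.0, -4.5]
grip_width: 0.661
time: 7.35
position: [0.5448, -0.196, 0.0967]
tool_rot: [2.889, -0.618, 0.724]
ft_force: [1.8, 0.3, -2.9]
grip_width: 0.664
(array([-3.6695, -0.7113,  4.2821]), array([ 0.0002, -0.0018, -0.0052])) [ 1.7698  0.3363 -2.9174] [ 1.6403  0.0137 -1.3659  2.1811  0.1723  0.477  -1.8486]
```

```bash
python3 -m creep '[[[0,-2,0,3,0,0,0],[0,-3,0,5,0,0,0],[0,-3,0,5,0,0,0]]]'
python3 - <<'E'
from h import *
print(plan(tcp(.04),RC),ctrl.get_state()["ft_force"],ctrl.get_state()["joint_positions"])
E
python3 -m creep '[[[0,-1,0,2,0,0,0],[0,-2,0,4,0,0,0],[0,-2,0,4,0,0,0]]]';  python3 - <<'E'
from h import *
print(plan(tcp(.03),RC),ctrl.get_state()["ft_force"],ctrl.get_state()["joint_positions"])
E
```

```text
time: 7.65
position: [0.5449, -0.1966, 0.0918]
tool_rot: [2.886, -0.617, 0.725]
ft_force: [-0.9, -0.3, -3.4]
grip_width: 0.664
(array([-1.6162, -1.2081, -0.2194]), array([ 0.0033, -0.0035, -0.004 ])) [-0.8954 -0.3442 -3.364 ] [ 1.6158  0.0424 -1.3551  2.1863  0.2518  0.4704 -1.918 ]
time: 7.95
position: [0.5445, -0.1963, 0.0863]
tool_rot: [2.887, -0.617, 0.723]
ft_force: [0.2, -0.5, -3.8]
grip_width: 0.656
(array([-3.2585, -1.1218,  4.0074]), array([ 0.0026, -0.0022, -0.0039])) [ 0.19   -0.5139 -3.7916] [ 1.5861  0.0668 -1.3351  2.1914  0.31    0.4658 -1.9687]
```

```bash
python3 -m creep '[[[0,-1,0,2,0,0,0],[0,-2,0,4,0,0,0],[0,-2,0,4,0,0,0]]]' | egrep 'posi|ft'; python3 -m creep '[[[0,-1,0,2,0,0,0],[0,-2,0,4,0,0,0],[0,-2,0,4,0,0,0]]]'| egrep 'posi|ft'
```

```text
position: [0.546, -0.1966, 0.0829]
ft_force: [-0.4, -0.3, -0.2]
position: [0.5496, -0.1975, 0.0822]
ft_force: [-18.3, 6.2, 34.6]
```

```bash
python3 -m creep '[[[0,0.7,0,-1.4,0,0,0],[0,1,0,-2,0,0,0],[0,1,0,-2,0,0,0]]]'
python3 - <<'E'
from h import *
print(plan(tcp(.032),RC),ctrl.get_state()["ft_force"])
a=ctrl.get_image("top")[:,:,::-1];s=ctrl.get_image("scene")[:,:,::-1]
cv2.imwrite("pics/m2.png",np.vstack([cv2.resize(a[205:285,340:500],(600,300)),cv2.resize(s[140:240,240:440],(600,300))]))
t=ctrl.camera_params("top");S=ctrl.camera_params("scene")
for y in(.029,-.029):
  for n,c in(("top",t),("scene",S)):
    X=CELL+cx*.05+cyv*y+k*(.032+.084)
    q=np.linalg.inv(c["pose"])@np.r_[X,1];q=c["K"]@q[:3];q=q[:2]/q[2]
    print(n,((q-[340,205])*3.75 if n=="top" else (q-[240,140])*3+[0,300]))
E
```

```text
time: 8.85
position: [0.548, -0.1969, 0.0823]
tool_rot: [2.885, -0.615, 0.734]
ft_force: [1.9, -0.5, 8.4]
grip_width: 0.663
(array([-3.5279, -0.2151, -2.9027]), array([ 0.001 , -0.0092, -0.0033])) [ 1.9321 -0.4574  8.4325]
top [126.8652  65.6693]
scene [144.9094 495.971 ]
top [216.2617 102.7456]
scene [162.6128 418.6903]
```

View pics/m2.png

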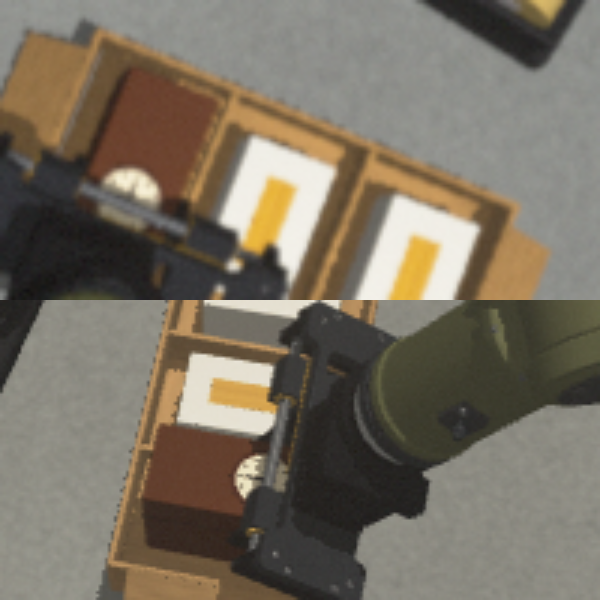

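```bash
python3 -m creep '[[[0.7,0,0,0,0,0,0],[0.76,0,0,0,0,0,0],[0.76,0,0,0,0,0,0],[0.76,0,0,0,0,0,0]]]'; python3 -m creep '[[[0.76,0,0,-5,0,0,0],[0.76,0,0,-20,0,0,0],[0.76,0,0,-40,0,0,0],[0.76,0,0,-65,0,0,0],[0.76,0,0,-95,0,0,0]]]';python3 -m creep '[[[0.76,10,0,-40,0,0,0],[0.76,20,0,-85,0,0,0],[0.76,30,0,-130,0,0,0],[0.76,30,0,-130,0,0,0],[0.76,30,0,-130,0,0,0]]]'
```

```text
time: 9.35
position: [0.544, -0.1962, 0.079]
tool_rot: [2.888, -0.617, 0.722]
ft_force: [-0.3, 0.9, -0.0]
grip_width: 0.754
time: 9.85
position: [0.5057, -0.1796, 0.1617]
tool_rot: [2.883, -0.62, 0.727]
ft_force: [-13.6, -5.7, 14.5]
grip_width: 0.759
time: 10.35
position: [0.4993, -0.1685, 0.2448]
tool_rot: [2.9, -0.609, 0.705]
ft_force: [-0.0, 0.9, 0.2]
grip_width: 0.757
```

Run:
```python
from h import *
a=ctrl.get_image("top")[:,:,::-1];s=ctrl.get_image("scene")[:,:,::-1]
cv2.imwrite("pics/m3.png",np.vstack([cv2.resize(a[140:325,190:500],(503,300)),cv2.resize(s[120:240,230:431],(503,300))]))
```

```text
(no output)
```

View pics/m3.png

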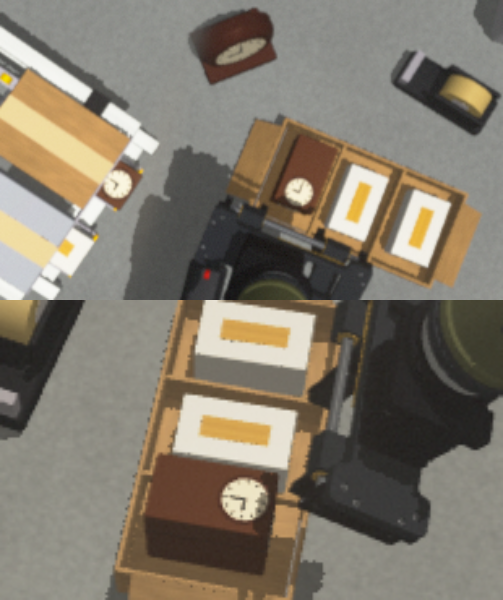

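The box stands alone in the cell and everything else looks undisturbed. One numeric check of pose and box 2, then I'll hand in.

Run:
```python
from h import *
t=ctrl.camera_params("top");S=ctrl.camera_params("scene")
def rect(n,box,vmin):
    x0,y0,x1,y1=box;im=ctrl.get_image(n)[:,:,::-1][y0:y1,x0:x1];h=cv2.cvtColor(im,cv2.COLOR_BGR2HSV)
    m=((h[...,1]>100)&((h[...,0]<11)|(h[...,0]>172))&(h[...,2]>vmin)&(h[...,2]<150)).astype(np.uint8)
    m=cv2.morphologyEx(m,cv2.MORPH_OPEN,np.ones((3,3)))
    c=max(cv2.findContours(m,0,2)[0],key=cv2.contourArea)
    q=cv2.convexHull(c);r=cv2.approxPolyDP(q,4,True)[:,0]+[x0,y0];return r
A=rect("top",(345,210,405,275),40);B=rect("scene",(275,170,345,240),70);print(A.tolist(),B.tolist())
for z in(.09,.1,.116):
    P=np.array([onz(t,a,z) for a in A]);Q=np.array([onz(S,a,z) for a in B])
    for X in(P,Q):d=X-CELL;print(z,np.c_[d@cx,d@cyv].round(3).tolist())
```

```text
[[382, 232], [392, 231], [392, 243]] [[292, 190], [306, 194], [313, 210], [293, 206]]
0.09 [[0.041, 0.001], [0.052, -0.019], [0.026, -0.029]]
0.09 [[0.054, -0.019], [0.023, -0.016], [0.002, 0.016], [0.044, 0.016]]
0.1 [[0.04, 0.002], [0.051, -0.018], [0.025, -0.028]]
0.1 [[0.052, -0.015], [0.022, -0.011], [0.002, 0.021], [0.043, 0.02]]
0.116 [[0.038, 0.004], [0.049, -0.016], [0.023, -0.027]]
0.116 [[0.05, -0.007], [0.021, -0.004], [0.0, 0.028], [0.041, 0.027]]
```

Run:
```python
from h import *
t=ctrl.camera_params("top");S=ctrl.camera_params("scene")
for n,a,s in(("clock",(299,192),(243,499)),("c1",(289,136),(150,513)),("c2",(334,149),(165,455)),("c4",(272,201),(268,523))):
    X=tri([ray(t,(a[0]/1.6226+190,a[1]/1.6226+140)),ray(S,(s[0]/2.5+230,(s[1]-300)/2.5+120))]);d=X-CELL
    print(n,X,(d@cx).round(4),(d@cyv).round(4),d[2].round(4))
```

```text
clock [ 0.5408 -0.1973  0.1083] -0.0231 -0.0035 0.1043
c1 [ 0.6173 -0.182   0.1504] 0.0407 0.0415 0.1464
c2 [ 0.5968 -0.2452  0.1196] 0.0475 -0.0247 0.1156
c4 [ 0.5297 -0.1571  0.1425] -0.0495 0.0287 0.1385
```

Run:
```python
from h import *
a=ctrl.get_image("top")[:,:,::-1];s=ctrl.get_image("scene")[:,:,::-1]
cv2.imwrite("pics/m4.png",np.hstack([cv2.resize(a[215:275,345:405],(400,400),interpolation=2),cv2.resize(s[175:235,280:340],(400,400),interpolation=2)]))
```

```text
(no output)
```

View pics/m4.png

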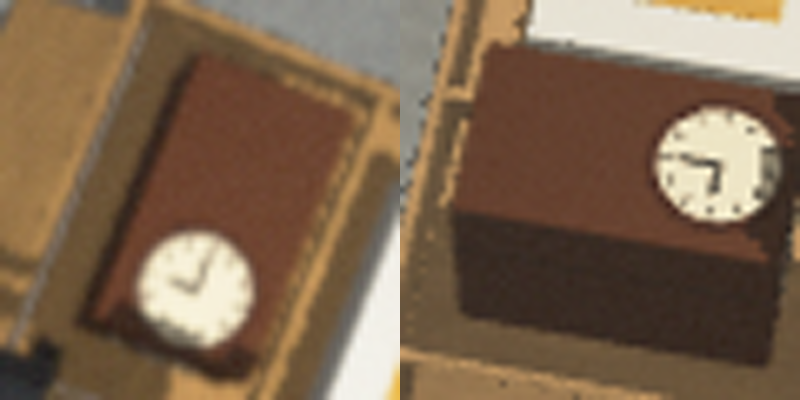

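Run:
```python
from h import *
t=ctrl.camera_params("top");S=ctrl.camera_params("scene");f=60/400
for n,a,s in(("clock",(195,290),(318,165)),("rear+y",(198,55),(55,210)),("rear-y",(360,105),(88,45)),("front+y",(105,320),(370,262))):
    X=tri([ray(t,(a[0]*f+345,a[1]*f+215)),ray(S,(s[0]*f+280,s[1]*f+175))]);d=X-CELL
    print(n,(d@cx).round(4),(d@cyv).round(4),d[2].round(4))
```

```text
clock -0.0238 -0.0036 0.1037
rear+y 0.0511 0.0257 0.1025
rear-y 0.0551 -0.0323 0.0988
front+y -0.0445 0.02 0.0927
```

Run:
```python
from bench import ctrl
print(ctrl.get_state()["time"],ctrl.get_state()["ft_force"]);print(ctrl.close_job())
```

```text
10.65 [ 0.44252437  0.64267819 -1.19749451]
the job is handed in; nothing more can be done
None
```

I gripped the front clock box with the gripper leaned back 40°, lifted it over the stop and drew it out. I then turned it, lowered it into the empty cell until I felt the pads, let go and backed off. The job was handed in at 10.65 s; no verdict is reported.

**What the last checks showed**
- **Packed box:** it stands free in the cell, about 4 mm off centre along the carton's x and about 3 mm off in y. By eye it is square to the cell.
- **Rack:** the second box has closed up against the stop. I did not see the third box's final position, because it lies under the upper deck.
- **Other things:** the white boxes, desk clock and tape dispenser look unmoved. The mouse was mostly hidden under the gripper in the last views.
- **Forces:** the contact peaked at about 39 N on the pads, under the 90 N limit, and was about 12 N just before I let go. The wrist force at hand-in was about 0.

**What disagreed or is uncertain**
- **Pad height:** touch put the pads about 31 mm above the carton floor, but camera triangulation gave about 16–20 mm. I put this down to the small angle between the two cameras: the box showed no visible drop on release.
- **Flatness:** the camera could only confirm it to a few millimetres. The one shadowed corner at the front read 93 mm, against 99–104 mm for the other points.
- **Withdrawal:** the wrist read about 20 N for a moment as the gripper backed away. I took this to be acceleration; the box showed no shift afterwards.

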